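# Open the bayonet cover of the inclined filter holder

### The job

Open the tilted filter holder so that its filter can be changed: push the blue bayonet cover straight in against its spring as far as it goes, then turn it a quarter turn anticlockwise to free its lugs, and draw it off. Set the cover down, without dropping it, in the grey parts tray so that it stands flat on its skirt with the handle up, let go of it, and leave the things standing around where they are.

Things in the scene. Friction and masses are not known exactly. Their poses are not given: they have to be found in the camera images.
- cover: Blue round bayonet cap, about 0.25 kg. Origin at the centre of its handle, z out of its top along its axis, x along the handle: a bar 64 mm long (x), 20 mm thick (y), 34 mm high (z -17 to +17 mm), standing on a flat round top 92 mm wide (upper face z = -17 mm). White marks at the handle's two ends. Locked, it sits on the drum's axis with its origin 35 mm above the drum's top face.
- cover_rim (a point): Centre of the open lower rim of the cover's skirt, 55 mm below the handle's centre; axes as the cover. The cover stands on this rim. Skirt 92 mm outside, 86 mm inside. Inside, a steel crossbar along x (62 mm long, 2 to 10 mm above the rim) forms the two lugs that hook under the drum's slotted top plate.
- holder_head: Fixed white drum, 80 mm wide, on a grey pedestal. Origin at the centre of its top face, 115 mm above the worktop; z along its axis, up and out, leaning 25 deg from vertical to the front; x up the slope away from the robot, y left. Locked: handle along this x (red dots). Open: along this y (green dots), a quarter turn anticlockwise seen from above the handle; stops at both ends, play 8 deg.
- drum_top (a point): The same point and axes as the drum. To turn, the cover must be pushed in 8 to 12 mm along the axis (at 12 mm it meets the drum) before any turning; spring force 6 N locked, 12 N fully in. Turned open and let up, the spring lifts it to 39 mm (handle centre above drum top). It then draws straight off along the axis and is clear 35 mm further. Locked, it cannot be pulled off.
- carrier (a joint): Travel of the white spring-loaded filter carrier inside the drum, in m: about 0 with the cover locked, +0.012 with the cover fully pushed in, -0.004 when nothing presses on it.
- tray_in (a point): Centre of the inner floor (5 mm above the worktop) of the grey open parts tray, 170 x 170 mm outside, walls 5 mm thick and 22 mm high, fixed; z up, x and y along its sides.
- conical_flask: Bystander: small conical glass flask with pink contents, 63 mm wide, 109 mm tall. Origin at the centre of its underside.
- white_cap_bottle: Bystander: clear bottle with a white cap, 66 mm wide, 139 mm tall. Origin at the centre of its underside.
- yellow_bottle: Bystander: bottle with pale yellow contents and a white cap, 66 mm wide, 169 mm tall. Origin at the centre of its underside.
- petri_dish: Bystander: petri dish, 63 mm wide, 15 mm tall. Origin at the centre of its underside.
Things that resemble listed ones, but are neither listed nor needed, are in the scene too. Of the things that look like the cover, the middle-sized one is meant.

How it is judged (in metres and radians):
On the way, in this order (a step that is already met when the one before it is completed fails the run):
1. the cover is pushed in against its spring, before it is turned (value of joint carrier above 0.006 m and angle between the x axis of cover and the x axis of holder_head, either way round below 0.17 rad), for 0.1 s.
2. the cover is turned to its open position while still on the drum (angle between the x axis of cover and the y axis of holder_head, either way round below 0.26 rad and distance between cover and holder_head below 0.06 m), for 0.1 s.
3. the cover is drawn off the drum (distance between cover and holder_head above 0.08 m), for 0.1 s.
At the end, for the whole second after the job is handed in: The cover stands still in the tray, handle up (within 0.1 rad), its skirt flat on the tray's floor (handle centre 50 to 59 mm above it) and within 55 mm of the tray's centre, released, and the open holder's carrier has sprung up (horizontal distance between cover and tray_in below 0.055 m and z of cover in the frame of tray_in between 0.05 and 0.059 m and angle between cover's own z axis and vertical below 0.1 rad and linear speed of cover below 0.02 m/s and value of joint carrier below -0.002 m); the robot touches nothing.
It fails at once if a bystander (conical flask) is pushed more than 25 mm or tipped (distance of conical_flask from where it was at the start of the episode above 0.025 m or angle between conical_flask's own z axis and vertical above 0.35 rad).
It fails at once if a bystander (white cap bottle) is pushed more than 25 mm or tipped (distance of white_cap_bottle from where it was at the start of the episode above 0.025 m or angle between white_cap_bottle's own z axis and vertical above 0.35 rad).
It fails at once if a bystander (yellow bottle) is pushed more than 25 mm or tipped (distance of yellow_bottle from where it was at the start of the episode above 0.025 m or angle between yellow_bottle's own z axis and vertical above 0.35 rad).
It fails at once if a bystander (petri dish) is pushed more than 25 mm or tipped (distance of petri_dish from where it was at the start of the episode above 0.025 m or angle between petri_dish's own z axis and vertical above 0.35 rad).
It fails at once if the cover is dropped: it moves faster than 0.7 m/s with no finger on it (linear speed of cover above 0.7 m/s and contact force between the fingers and cover below 0.1 N).
It also fails if it takes over 48 s, if anything falls off the work surface, if the arm or the gripper's body presses on something with over 40 N, if the wrist force passes 120 N, or if a joint passes its speed limit or range.

### The arm

A 6-joint arm with a two-finger parallel gripper is mounted at the origin on a cart in front of the work surface, level with it; the furniture and walls round the work are solid. World frame = base frame: x ahead of the robot, y to its left, z up, the work surface at z = 0. Lengths are in mm, angles in rad, forces in N, time in s.
With the tool pointing down it reaches from about 275 to 725 mm from the base axis. Payload 15.9 kg.
Tool frame: the origin (TCP) lies midway between the tips of the shut fingers; the grasp point (between the pads) lies arm.grasp_offset behind it (arm.grasp_offset is the distance from the TCP to the grasp point, in mm); z points along the fingers, y is the line along which they close (so a half turn about z gives the same grasp; the last joint's range is limited). The gripper opens to 85 mm and grips with 20 to 120 N. Pads are 22 mm wide; open, the fingers measure 114 mm over their backs; the gripper's body (76 mm by 85 mm) begins 54 mm behind the grasp point. The pads swing forward as they close: fully open they stand 13 mm farther back than shut.
Start: joints at [1.254, 0.213, -0.034, 1.323, 0, 1.571], TCP at [155.757, 475.105, 231.306] pointing down, gripper open.
Joint ranges: [-2.98, 2.98], [-0.74, 1.72], [-1.14, 1.35], [-2.1, 2.04], [-1.57, 1.44], [-3.14, 3.14]. Speed limits (rad/s): [1.89, 1.89, 2.39, 2.57, 3.14, 3.14].

### API

Orientations are given as a rotation vector (axis times angle).
In Python, from rig import arm gives the robot as it stands.
- The arm moves only by the tool step_arm, never from a script. Its argument "series" is text: rows parted by semicolons, each of 6 numbers parted by spaces: the shift along the tool's x, y, z in m, then the turn, a rotation vector about the tool's x, y, z in degrees. In form: x y z wx wy wz; .... A call has 1 to 20 rows; each row is the pose to reach, as a shift and turn from the pose commanded when the call began, along the tool's axes at that moment; what a row does not reach only later rows make up. A row lasts 1/10 s, in which the tool goes at most 50 mm and 8.59 degrees, less where a joint would pass 70% of its speed; a pose out of reach is approached as far as the arm can. A call with a gripper value outside its range is refused whole. "grip" is the finger opening in m, from 0 to 0.0854, set as the call begins (left out, the last holds). The fingers move at their own pace and stop on an object; "force" is the grip in N (left out, the last holds). Time passes only in rows, so rows that repeat a pose let the fingers close. It gives the time, the measured TCP pose, the force, the opening and the grip force at its end, in the units of the state.
- arm.sense(): the state, without advancing time (a new reading comes with each control period).
- arm.get_image(name): name is "scene" or "top"; returns a dict with "color" (384x512x3 uint8, red, green, blue), "range_z" (384x512 float32, mm along the optical axis (not along the pixel's ray), 0 where there is no reading), "fx", "fy", "cx", "cy" (pixels), "R" (3x3) and "t" (3): a world point X has camera coordinates R X + t. Camera axes: x right, y down, z forward; pixel columns grow to the right and rows downward; lengths in mm; the calibration is good to about 2 mm. A picture is of the moment at which its call begins.
- arm.job_done(): hands the job in; it is judged then, once.
The state is a dict: "t": time; "q": joint angles; "joint_vel": joint speeds; "tau": joint torques, N m; "ee_pos": TCP position; "orientation": TCP orientation; "force": force on the tool from outside, world axes, zero at the start; "wrist_torque": the same for the moment, N m; "gripper_width": opening from 0.0 (shut) to 1.0 (fully open); "gripper_force": force on a finger pad.
Only numpy, scipy, OpenCV 4.12 (cv2) and the standard library are available. Lean on these libraries where they do the work, as an engineer would, in place of code of your own. Each camera call takes 0.05 s, during which the arm holds its last target. There are 200 camera calls.

## Working session

There is one attempt and no reset: what is moved stays moved. The work goes in short steps, Python scripts to look and compute and a tool call to move; the robot and the scene stay as the last step left them, time stands still between calls to the robot, and variables do not carry over. Pictures are saved under pics/ and viewed, at most 10 in all, crops included, and the job is handed in when it is done.

Besides the shell and the picture viewer there is one more tool, called after "Emit:" by a JSON object that holds its "op" and its "data". step_arm: Moves the arm, as the interface text tells. Its arguments: {"type":"object","properties":{"series":{"type":"string"},"grip":{"type":"number"},"force":{"type":"number"}},"required":["series"]}

```bash
mkdir -p pics; cat > h.py <<'E'
import numpy as np,cv2
from rig import arm
def snap(n,f):
    d=arm.get_image(n); np.savez('pics/'+f+'.npz',**d); cv2.imwrite('pics/'+f+'.png',d['color'][:,:,::-1]); return d
def load(f): return np.load('pics/'+f+'.npz')
def pt(d,u,v,r=1):
    z=d['range_z'][v-r:v+r+1,u-r:u+r+1]; z=np.median(z[z>0])
    return d['R'].T@(np.array([(u-d['cx'])/d['fx']*z,(v-d['cy'])/d['fy']*z,z])-d['t'])
def cloud(d):
    z=d['range_z']; v,u=np.indices(z.shape)
    P=np.stack([(u-d['cx'])/d['fx']*z,(v-d['cy'])/d['fy']*z,z],-1)
    return (P-d['t'])@d['R']
E
python3 - <<'E'
from h import *
a=snap('scene','s0');b=snap('top','t0')
im=np.vstack([a['color'],b['color']])[:,:,::-1]
cv2.imwrite('pics/a.png',cv2.resize(a['color'][:,:,::-1],(800,600)));cv2.imwrite('pics/b.png',cv2.resize(b['color'][:,:,::-1],(800,600)))
print(arm.grasp_offset,arm.sense())
for d in(a,b):print(-d['R'].T@d['t'],d['fx'])
E
```

```text
18.700000000000003 {'t': 0.1, 'q': array([ 1.25398435e+00,  2.13317668e-01, -3.49796999e-02,  1.32349727e+00,
        3.22607769e-05,  1.57079953e+00]), 'joint_vel': array([-0.00088551, -0.00347158,  0.00331091,  0.00013988, -0.00017868,
        0.00087072]), 'tau': array([ 1.37373257e-05, -6.87248111e+01,  4.87809384e+01,  1.21350278e-02,
       -4.78805578e-05, -1.13221475e-05]), 'ee_pos': array([155.6659166 , 474.83379609, 230.86689763]), 'orientation': array([-4.95543561e-01, -3.10207173e+00,  1.54041834e-03]), 'force': array([ 0.05182829,  0.11077469, -0.2693661 ]), 'wrist_torque': array([ 0.02036226,  0.00427409, -0.00135118]), 'gripper_force': 0.0, 'gripper_width': 0.9977611023994538}
[-324.52681698 -798.52251213  728.4515994 ] 368.48636713971916
[ 303.03453381    3.49342553 1318.11275943] 364.3984073459791
```

View pics/a.png

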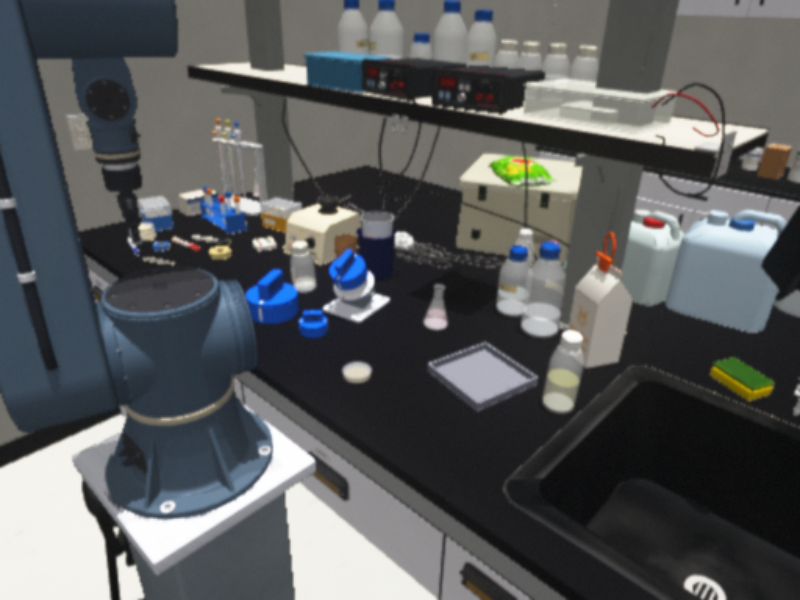

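View pics/b.png

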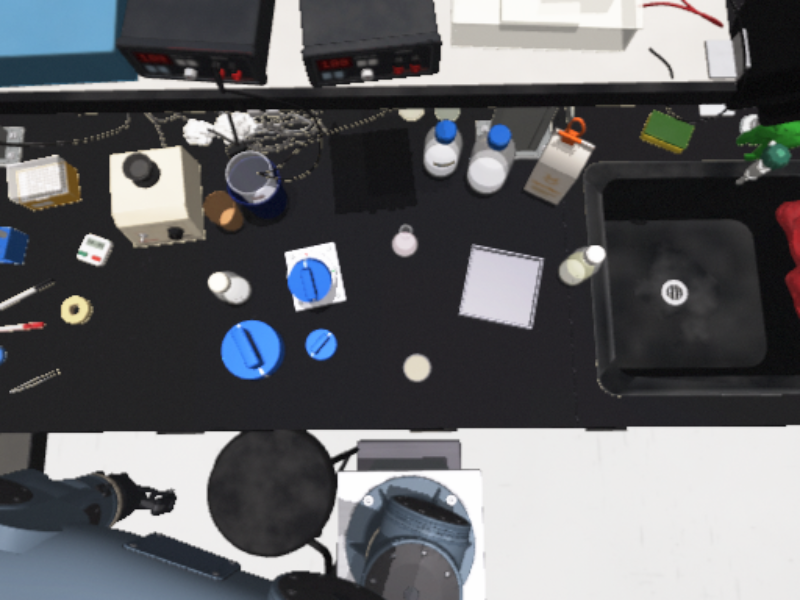

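The top view shows the cover on the drum at about (313,280), with look-alikes at (250,350) and (320,345). The tray is at (502,287), the flask at (405,242), the petri dish at (417,368), the white-cap bottle at (230,288) and the yellow bottle at (580,265). I'll measure with the depth images.

```bash
python3 - <<'E'
from h import *
for f in('s0','t0'):
    d=load(f);C=cloud(d);c=d['color'].astype(int)
    blue=(c[...,2]>c[...,0]+60)&(c[...,2]>90)&(d['range_z']>0)
    u0=pt(d,*( (200,179) if f=='t0' else (222,170)));print(f,'probe',u0)
    m=blue&(np.linalg.norm(C[...,:2]-u0[:2],axis=-1)<90)&(C[...,2]>60)&(C[...,2]<230)
    P=C[m];print(len(P),P.min(0),P.max(0))
    # RANSAC plane with normal ~25deg
    rng=np.random.default_rng(0);best=(0,)
    for i in range(3000):
        p=P[rng.choice(len(P),3,False)];n=np.cross(p[1]-p[0],p[2]-p[0]);l=np.linalg.norm(n)
        if l<50:continue
        n/=l;n*=np.sign(n[2])
        if n[2]<.8 or n[2]>.97:continue
        k=np.abs((P-p[0])@n)<2
        if k.sum()>best[0]:best=(k.sum(),n,p[0],k)
    s,n,p,k=best;h=(P-P[k].mean(0))@n
    print('n',n,np.degrees(np.arccos(n[2])),'az',np.degrees(np.arctan2(n[1],n[0])),'inl',s,'c',P[k].mean(0),'h hist',np.histogram(h,bins=[-60,-40,-20,-5,5,20,28,32,36,40]))
    H=P[(h>29)&(h<40)];print('handle top',len(H),H.mean(0) if len(H) else '')
    if len(H)>5:
        e=np.linalg.svd(H-H.mean(0))[2][0];pr=(H-H.mean(0))@e;print('dir',e,pr.min(),pr.max())
d=load('t0')
for nm,u,v in[('tray',502,287),('trTL',470,247),('trTR',544,255),('trBR',532,328),('trBL',460,315),('flask',405,242),('petri',417,368),('wcap',217,283),('ycap',596,254),('pedTL',286,250),('pedTR',335,243),('pedBR',346,302),('pedBL',293,310),('big',250,350),('small',320,345)]:
    print(nm,pt(d,round(u*.64),round(v*.64)).round(0))
for f,(x,y,w,h) in{'t0':(170,145,64,64),'s0':(190,150,72,72)}.items():
    I=load(f)['color'][y:y+h,x:x+w,::-1];cv2.imwrite(f'pics/c{f}.png',cv2.resize(I,(396,396),interpolation=cv2.INTER_CUBIC))
cv2.imwrite('pics/c.png',np.hstack([cv2.imread('pics/ct0.png'),cv2.imread('pics/cs0.png')]))
E
```

```text
s0 probe [547.04400301 197.4785598  139.67920285]
413 [510.56261883 161.42467002  85.5431782 ] [596.93044563 251.99583351 174.44029081]
n [-0.41861874 -0.07596876  0.90497906] 25.179537297500197 az -169.71419793565204 inl 125 c [550.41960747 197.44796221 127.92638647] h hist (array([  0,  44,  59, 197,  30,  17,  15,  47,   4]), array([-60, -40, -20,  -5,   5,  20,  28,  32,  36,  40]))
handle top 63 [537.82629334 202.32187685 159.79147404]
dir [-0.88372985 -0.18358577 -0.43048556] -32.87513110422174 30.67307903582693
t0 probe [555.99738661 197.79232861 141.20643666]
607 [514.23260834 162.85475729  64.1824095 ] [606.91325878 253.19563436 178.11804949]
n [-0.41312673 -0.08328432  0.90685722] 24.925406934079113 az -168.60221732987125 inl 264 c [558.24436935 206.97884404 133.46674721] h hist (array([  1,   7,  29, 425,  16,   9,  34,  60,  25]), array([-60, -40, -20,  -5,   5,  20,  28,  32,  36,  40]))
handle top 118 [543.33846774 204.91112568 163.5394753 ]
dir [-0.89068786 -0.18394944 -0.41573759] -30.08150640897499 32.615802143181405
tray [ 561. -224.    7.]
trTL [ 657. -152.   21.]
trTR [ 641. -328.    2.]
trBR [ 465. -290.    3.]
trBL [ 496. -124.    1.]
flask [657.   2.  67.]
petri [373. -24.  16.]
wcap [552. 401. 139.]
ycap [ 596. -393.  169.]
pedTL [659. 286.   1.]
pedTR [673. 170.   4.]
pedBR [533. 143.   1.]
pedBL [515. 264.   2.]
big [412. 336. 101.]
small [426. 193.  48.]
```

View pics/c.png

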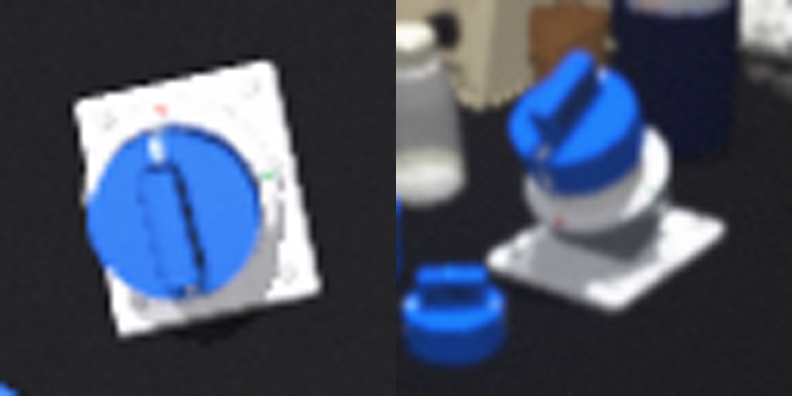

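The crops show the handle along the red dots (locked), with green dots to the side. The axis leans to azimuth about -169°, which is towards the robot. I'll refine the centre now and test the sign of joint 6 in the first transit move.

```bash
cat >> h.py <<'E'
from scipy.spatial.transform import Rotation as Ro
def go(p,Rt):
    s=arm.sense();R0=Ro.from_rotvec(s['orientation']).as_matrix()
    print('shift m',(R0.T@(np.array(p)-s['ee_pos'])/1000).round(4),'turn deg',np.degrees(Ro.from_matrix(R0.T@Rt).as_rotvec()).round(2))
def frame(az,tilt=25):
    a=np.radians(az);t=np.radians(tilt)
    x=np.array([np.cos(t)*np.cos(a),np.cos(t)*np.sin(a),np.sin(t)]);y=np.array([-np.sin(a),np.cos(a),0])
    return np.c_[x,y,np.cross(x,y)]
E
python3 - <<'E'
from h import *
F=frame(11.3);n=F[:,2];org=np.array([548,205,146.7])
d0=org-17*n
for f in('s0','t0'):
    d=load(f);C=cloud(d);c=d['color'].astype(int)
    blue=((c[...,2]>c[...,0]+60)&(c[...,2]>90)).astype(np.uint8)
    # optimise offset: blue disc-face silhouette pixels: points within plane +-4
    m=(blue>0)&(np.linalg.norm(C-d0,axis=-1)<65)
    L=(C[m]-d0)@F
    k=np.abs(L[:,2])<6
    print(f,'face z med',np.median(L[k,2]),'x range',np.percentile(L[k,0],[1,99]),'y range',np.percentile(L[k,1],[1,99]))
    k=(L[:,2]>27)&(L[:,2]<42);print(' handle top z',np.median(L[k,2]),np.percentile(L[k,0],[3,97]),np.percentile(L[k,1],[3,97]),'ang',np.degrees(np.polyfit(L[k,0],L[k,1],1)[0]))
d=load('t0');C=cloud(d)
g=np.abs(C-[561,-224,0])
c=d['color'].astype(int)
m=(g[...,0]<130)&(g[...,1]<120)&(C[...,2]<30)&(c.min(-1)>110)
r=cv2.minAreaRect(C[m][:,:2].astype(np.float32));print('tray',r)
print(C[m].min(0),C[m].max(0))
s=arm.sense();print(Ro.from_rotvec(s['orientation']).as_matrix().round(3))
E
```

```text
s0 face z med -0.25754248343960995 x range [-46.49972508  41.97271858] y range [-43.69977253  45.08788004]
 handle top z 33.1704127870462 [-32.89041294  28.189391  ] [-9.59651416  9.8606708 ] ang -0.18103040083629138
t0 face z med 0.28946928820715373 x range [-40.36064488  45.80774836] y range [-41.56948666  44.90020407]
 handle top z 34.02418317565062 [-26.5687624   31.63785704] [-8.49081559 10.75316709] ang 0.4008183100554077
tray ((563.461181640625, -222.8243408203125), (175.1858673095703, 171.83767700195312), 77.76470184326172)
[ 462.97899694 -324.82062061   -8.10975339] [ 663.50169444 -122.1564234    29.98735176]
[[-0.95   0.312 -0.   ]
 [ 0.312  0.95  -0.001]
 [ 0.    -0.001 -1.   ]]
```

Emit:
{"op": "step_arm", "data": {"series": "0 0 -0.06 0 0 -8;0 0 -0.06 0 0 -8;0 0 -0.06 0 0 -8"}}

```text
t: 0.4
ee_pos: [156.0, 476.0, 293.0]
orientation: [0.279, 3.128, 0.005]
force: [0.6, -0.2, 0.1]
gripper_width: 1.001
gripper_force: 0.0
```

```bash
python3 - <<'E'
from h import *
print(arm.sense()['q'])
F=frame(11.3);n=F[:,2];org=np.array([548,205,146.7])
for s in(1,-1):
    T=np.c_[s*np.cross(F[:,1],-n),s*F[:,1],-n]; go(org+90*n,T)
E
```

```text
[ 1.25401595e+00  2.11455591e-01  1.18644171e-01  1.47483941e+00
 -1.79732779e-05  1.43166342e+00]
shift m [-0.3983 -0.2116  0.0642] turn deg [ -4.52 -24.65 -21.17]
shift m [-0.3983 -0.2116  0.0642] turn deg [-34.31   6.29 155.13]
```

Emit:
{"op": "step_arm", "data": {"series": "-0.3983 -0.2116 0.0642 -4.5 -24.65 -21.2;-0.3983 -0.2116 0.0642 -4.5 -24.65 -21.2;-0.3983 -0.2116 0.0642 -4.5 -24.65 -21.2;-0.3983 -0.2116 0.0642 -4.5 -24.65 -21.2;-0.3983 -0.2116 0.0642 -4.5 -24.65 -21.2;-0.3983 -0.2116 0.0642 -4.5 -24.65 -21.2;-0.3983 -0.2116 0.0642 -4.5 -24.65 -21.2;-0.3983 -0.2116 0.0642 -4.5 -24.65 -21.2;-0.3983 -0.2116 0.0642 -4.5 -24.65 -21.2;-0.3983 -0.2116 0.0642 -4.5 -24.65 -21.2;-0.3983 -0.2116 0.0642 -4.5 -24.65 -21.2;-0.3983 -0.2116 0.0642 -4.5 -24.65 -21.2;-0.3983 -0.2116 0.0642 -4.5 -24.65 -21.2;-0.3983 -0.2116 0.0642 -4.5 -24.65 -21.2;-0.3983 -0.2116 0.0642 -4.5 -24.65 -21.2;-0.3983 -0.2116 0.0642 -4.5 -24.65 -21.2"}}

```text
t: 2.0
ee_pos: [510.3, 197.1, 227.3]
orientation: [-0.27, 2.694, 0.055]
force: [0.3, -0.5, 0.3]
gripper_width: 1.0
gripper_force: 0.0
```

```bash
python3 - <<'E'
from h import *
s=arm.sense();print(s['q'],s['ee_pos'],s['t'])
F=frame(11.3);n=F[:,2];org=np.array([548,205,146.7])
T=np.c_[np.cross(F[:,1],-n),F[:,1],-n]
go(org+40*n,T);go(org-13*n,T)
d=snap('scene','s1');cv2.imwrite('pics/s1c.png',cv2.resize(d['color'][100:250,130:330,::-1],(800,600)))
E
```

```text
[ 0.42464912 -0.06108487 -0.45047949  0.75664496 -0.09711101  0.20398976] [510.27316551 197.14255798 227.25095945] 2.0
shift m [-0.0009  0.0004  0.0493] turn deg [-0.11 -0.07  0.17]
shift m [-0.001   0.0005  0.1023] turn deg [-0.11 -0.07  0.17]
```

View pics/s1c.png

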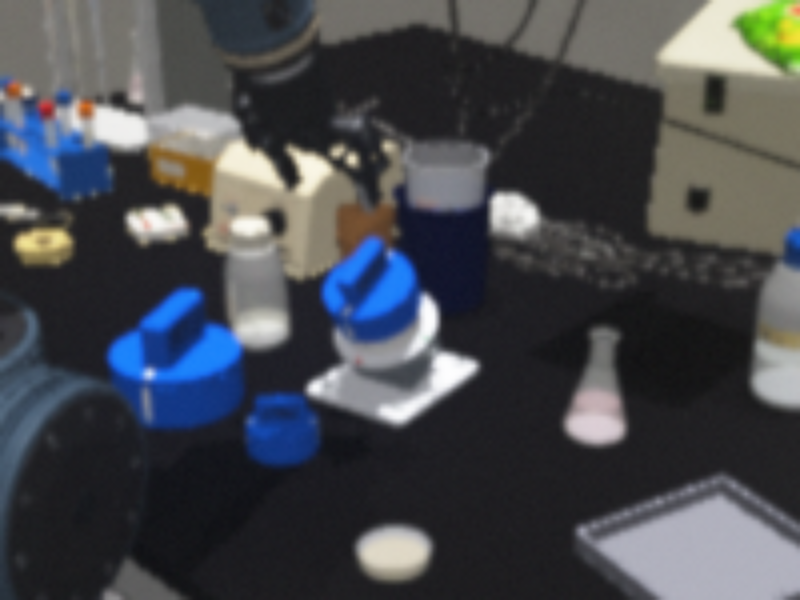

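The gripper is over the cover, open across the handle at about (365,265), and everything is clear. I'll descend and grip.

Emit:
{"op": "step_arm", "data": {"series": "-0.001 0.0005 0.03 0 0 0;-0.001 0.0005 0.055 0 0 0;-0.001 0.0005 0.075 0 0 0;-0.001 0.0005 0.09 0 0 0;-0.001 0.0005 0.1 0 0 0;-0.001 0.0005 0.102 0 0 0;-0.001 0.0005 0.102 0 0 0"}}

```text
t: 2.75
ee_pos: [553.5, 205.5, 135.2]
orientation: [-0.269, 2.695, 0.055]
force: [0.6, 0.5, 0.4]
gripper_width: 0.996
gripper_force: 0.0
```

Emit:
{"op": "step_arm", "data": {"series": "0 0 0 0 0 0;0 0 0 0 0 0;0 0 0 0 0 0;0 0 0 0 0 0;0 0 0 0 0 0;0 0 0 0 0 0;0 0 0 0 0 0;0 0 0 0 0 0;0 0 0 0 0 0;0 0 0 0 0 0", "grip": 0, "force": 70}}

```text
t: 3.75
ee_pos: [553.6, 205.6, 135.1]
orientation: [-0.269, 2.695, 0.055]
force: [-2.4, 2.3, 3.3]
gripper_width: 0.218
gripper_force: 70.9
```

Emit:
{"op": "step_arm", "data": {"series": "0 0 0.003 0 0 0;0 0 0.006 0 0 0;0 0 0.009 0 0 0;0 0 0.011 0 0 0;0 0 0.011 0 0 0;0 0 0.011 0 0 0;0 0 0.011 0 0 0"}}

```text
t: 4.45
ee_pos: [558.2, 206.5, 125.1]
orientation: [-0.269, 2.694, 0.055]
force: [-5.9, 2.2, 7.9]
gripper_width: 0.222
gripper_force: 71.7
```

Emit:
{"op": "step_arm", "data": {"series": "0 0 0 0 0 -5;0 0 0 0 0 -10;0 0 0 0 0 -15;0 0 0 0 0 -20;0 0 0 0 0 -25;0 0 0 0 0 -30;0 0 0 0 0 -30"}}

```text
t: 5.15
ee_pos: [558.4, 206.2, 125.3]
orientation: [-0.962, 2.534, -0.103]
force: [-3.9, -1.6, 9.3]
gripper_width: 0.222
gripper_force: 71.8
```

Emit:
{"op": "step_arm", "data": {"series": "0 0 0 0 0 -6;0 0 0 0 0 -12;0 0 0 0 0 -18;0 0 0 0 0 -24;0 0 0 0 0 -30;0 0 0 0 0 -36;0 0 0 0 0 -42;0 0 0 0 0 -48;0 0 0 0 0 -54;0 0 0 0 0 -58;0 0 0 0 0 -60;0 0 0 0 0 -60;0 0 0 0 0 -60"}}

```text
t: 6.45
ee_pos: [558.6, 206.2, 125.4]
orientation: [-2.151, 1.761, -0.394]
force: [-3.2, -1.5, 9.3]
gripper_width: 0.223
gripper_force: 71.8
```

```bash
python3 - <<'E'
from h import *
s=arm.sense();print(s['q'],s['wrist_torque'],s['force'])
F=frame(11.3);print((F.T@Ro.from_rotvec(s['orientation']).as_matrix()).round(3))
d=snap('top','t2');cv2.imwrite('pics/t2c.png',cv2.resize(d['color'][120:240,140:260,::-1],(600,600),interpolation=cv2.INTER_CUBIC))
E
```

```text
[ 0.40033498  0.11318101 -0.54441428  0.48567842 -0.08817731 -1.38812667] [0.02940838 0.03790487 0.03783935] [-3.21500434 -1.54568428  9.26734125]
[[ 0.002 -1.    -0.   ]
 [-1.    -0.002 -0.003]
 [ 0.003  0.    -1.   ]]
```

View pics/t2c.png

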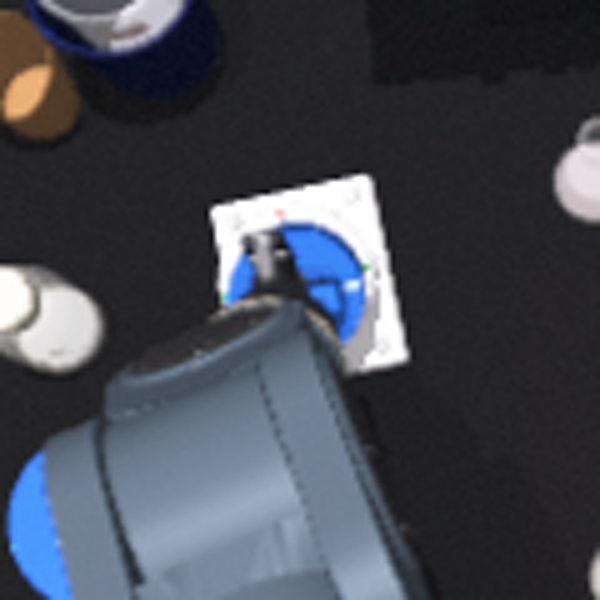

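The white mark at (352,285) now faces the green dot at (366,268), so the cover has turned open. Next I'll let it rise and draw it off along the axis.

Emit:
{"op": "step_arm", "data": {"series": "0 0 -0.003 0 0 0;0 0 -0.006 0 0 0;0 0 -0.009 0 0 0;0 0 -0.012 0 0 0;0 0 -0.015 0 0 0;0 0 -0.018 0 0 0;0 0 -0.021 0 0 0;0 0 -0.025 0 0 0"}}

```text
t: 7.3
ee_pos: [547.2, 204.1, 147.3]
orientation: [-2.153, 1.762, -0.392]
force: [-0.1, -0.5, -2.3]
gripper_width: 0.225
gripper_force: 70.1
```

Emit:
{"op": "step_arm", "data": {"series": "0 0 -0.006 0 0 0;0 0 -0.014 0 0 0;0 0 -0.024 0 0 0;0 0 -0.034 0 0 0;0 0 -0.046 0 0 0;0 0 -0.06 0 0 0;0 0 -0.075 0 0 0;0 0 -0.09 0 0 0;0 0 -0.09 0 0 0"}}

```text
t: 8.2
ee_pos: [510.8, 197.5, 232.0]
orientation: [-2.149, 1.759, -0.394]
force: [0.6, 1.0, -2.2]
gripper_width: 0.221
gripper_force: 70.2
```

```bash
python3 - <<'E'
from h import *
s=arm.sense();print(s['q'],s['ee_pos'],s['force'])
a=snap('scene','s3');cv2.imwrite('pics/s3c.png',cv2.resize(a['color'][60:300,100:420,::-1],(800,600)))
R=Ro.from_rotvec(s['orientation']).as_matrix()
z=np.array([0,0,-1.]);x=R[:,0]*[1,1,0];x/=np.linalg.norm(x)
for extra in(0,-30):
    T=Ro.from_euler('z',extra,degrees=True).as_matrix()@np.c_[x,np.cross(z,x),z]
    go([530,60,280],T);go([563,-223,200],T)
E
```

```text
[ 0.4250723  -0.06442955 -0.4428075   0.76458447 -0.09761435 -1.36578639] [510.7890195  197.45622599 232.02900576] [ 0.59754532  1.02134136 -2.16606893]
shift m [ 0.1386 -0.0133 -0.0478] turn deg [-25.03  -0.15   0.03]
shift m [0.4223 0.0421 0.0154] turn deg [-25.03  -0.15   0.03]
shift m [ 0.1386 -0.0133 -0.0478] turn deg [-24.5    6.41  29.55]
shift m [0.4223 0.0421 0.0154] turn deg [-24.5    6.41  29.55]
```

View pics/s3c.png

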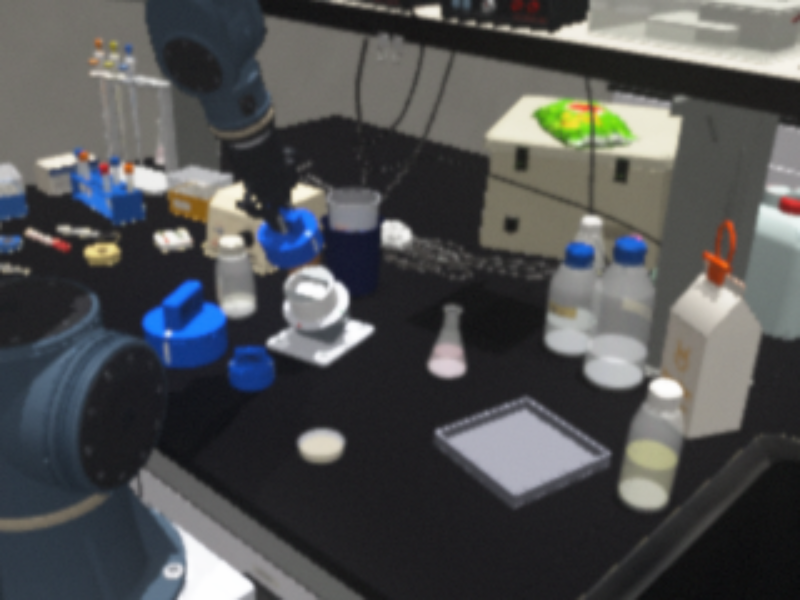

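The cover is in hand at about (290,235) in the crop, off the drum, and nothing else has moved. I'll carry it over to the tray.

Emit:
{"op": "step_arm", "data": {"series": "0.1386 -0.0133 -0.0478 -25 -0.15 0;0.1386 -0.0133 -0.0478 -25 -0.15 0;0.1386 -0.0133 -0.0478 -25 -0.15 0;0.1386 -0.0133 -0.0478 -25 -0.15 0;0.18 -0.005 -0.04 -25 -0.15 0;0.22 0.003 -0.03 -25 -0.15 0;0.26 0.011 -0.02 -25 -0.15 0;0.3 0.019 -0.01 -25 -0.15 0;0.34 0.026 0 -25 -0.15 0;0.37 0.032 0.008 -25 -0.15 0;0.4 0.038 0.012 -25 -0.15 0;0.4223 0.0421 0.0154 -25 -0.15 0;0.4223 0.0421 0.0154 -25 -0.15 0;0.4223 0.0421 0.0154 -25 -0.15 0;0.4223 0.0421 0.0154 -25 -0.15 0;0.4223 0.0421 0.0154 -25 -0.15 0"}}

```text
t: 9.85
ee_pos: [562.7, -222.5, 199.1]
orientation: [2.431, -1.988, -0.0]
force: [0.7, -0.7, -1.6]
gripper_width: 0.223
gripper_force: 70.1
```

```bash
python3 - <<'E'
from h import *
s=arm.sense();print(s['q'],s['ee_pos'],s['t'],Ro.from_rotvec(s['orientation']).as_matrix().round(3))
R=Ro.from_rotvec(s['orientation']).as_matrix()
z=np.array([0,0,-1.]);x=R[:,0]*[1,1,0];x/=np.linalg.norm(x);T=np.c_[x,np.cross(z,x),z]
go([563,-223,47],T)
a=snap('scene','s4');C=cloud(a);c=a['color'].astype(int)
m=(c[...,2]>c[...,0]+60)&(c[...,2]>80)&(np.abs(C-[563,-223,180]).max(-1)<90)
print(C[m].min(0),C[m].max(0))
cv2.imwrite('pics/s4c.png',cv2.resize(a['color'][130:280,240:440,::-1],(800,600)))
E
```

```text
[-3.75816467e-01  4.41972928e-01  2.03582918e-01  1.33311954e+00
 -1.27494506e-03 -2.14630772e+00] [ 562.73455897 -222.47065311  199.12016469] 9.85 [[ 0.198 -0.98  -0.001]
 [-0.98  -0.198 -0.001]
 [ 0.001  0.001 -1.   ]]
shift m [ 0.0005 -0.0004  0.1521] turn deg [ 0.07 -0.04 -0.  ]
[ 512.52358667 -269.87372265  155.50728644] [ 600.95986058 -178.6796255   245.83637238]
```

View pics/s4c.png

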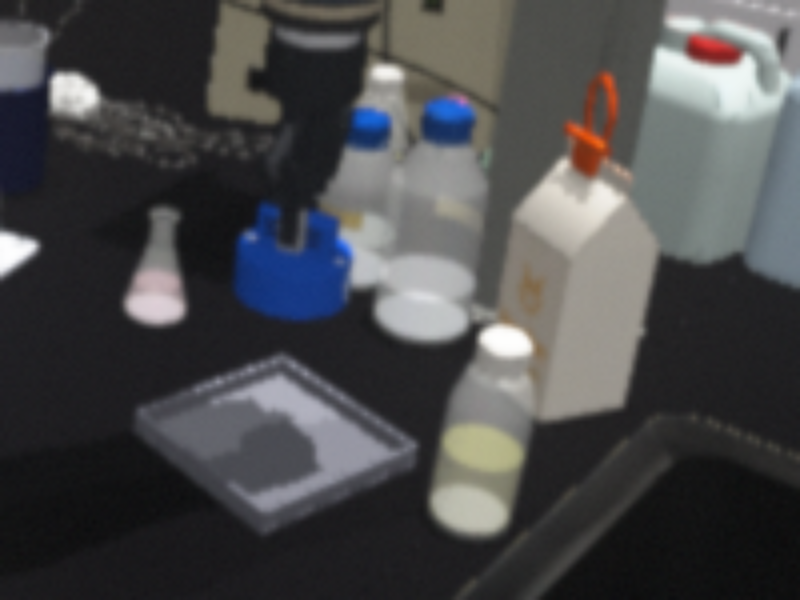

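The cover hangs upright above the tray at about (293,260), in front of the bottles. I'll lower it now.

Emit:
{"op": "step_arm", "data": {"series": "0 0 0.01 0 0 0;0 0 0.03 0 0 0;0 0 0.055 0 0 0;0 0 0.08 0 0 0;0 0 0.105 0 0 0;0 0 0.125 0 0 0;0 0 0.138 0 0 0;0 0 0.144 0 0 0;0 0 0.147 0 0 0;0 0 0.147 0 0 0"}}

```text
t: 10.9
ee_pos: [562.6, -223.4, 52.3]
orientation: [2.43, -1.989, 0.0]
force: [-0.5, -0.0, -1.7]
gripper_width: 0.22
gripper_force: 70.2
```

Emit:
{"op": "step_arm", "data": {"series": "0 0 0.001 0 0 0;0 0 0.002 0 0 0;0 0 0.003 0 0 0;0 0 0.004 0 0 0;0 0 0.004 0 0 0"}}

```text
t: 11.4
ee_pos: [562.5, -223.5, 48.4]
orientation: [2.43, -1.989, 0.0]
force: [-1.6, -0.5, 3.6]
gripper_width: 0.219
gripper_force: 70.9
```

It's touching the tray floor. Next I'll release and retreat.

Emit:
{"op": "step_arm", "data": {"series": "0 0 0 0 0 0;0 0 0 0 0 0;0 0 0 0 0 0;0 0 0 0 0 0;0 0 0 0 0 0;0 0 0 0 0 0;0 0 0 0 0 0;0 0 0 0 0 0;0 0 0 0 0 0", "grip": 0.08, "force": 20}}

```text
t: 12.3
ee_pos: [562.3, -223.4, 48.0]
orientation: [2.43, -1.989, -0.001]
force: [0.4, 0.6, 0.0]
gripper_width: 0.938
gripper_force: 0.0
```

Emit:
{"op": "step_arm", "data": {"series": "0 0 -0.01 0 0 0;0 0 -0.03 0 0 0;0 0 -0.06 0 0 0;0 0 -0.1 0 0 0;0 0 -0.14 0 0 0;0 0 -0.18 0 0 0;0 0 -0.18 0 0 0;0 0 -0.18 0 0 0;0 0 -0.18 0 0 0"}}

```text
t: 13.2
ee_pos: [562.2, -223.1, 227.4]
orientation: [2.429, -1.989, -0.002]
force: [0.5, 0.1, -0.7]
gripper_width: 0.936
gripper_force: 0.0
```

```bash
python3 - <<'E'
from h import *
a=snap('scene','s5');C=cloud(a);c=a['color'].astype(int)
m=(c[...,2]>c[...,0]+60)&(c[...,2]>80)&(np.abs(C-[563,-223,50]).max(-1)<80)
print(C[m].min(0),C[m].max(0),arm.sense()['t'])
cv2.imwrite('pics/s5c.png',cv2.resize(a['color'][60:300,140:460,::-1],(800,600)))
E
```

```text
[ 512.39309251 -270.69636051    4.57038204] [ 640.52510881 -144.21568287   79.38414413] 13.25
```

View pics/s5c.png

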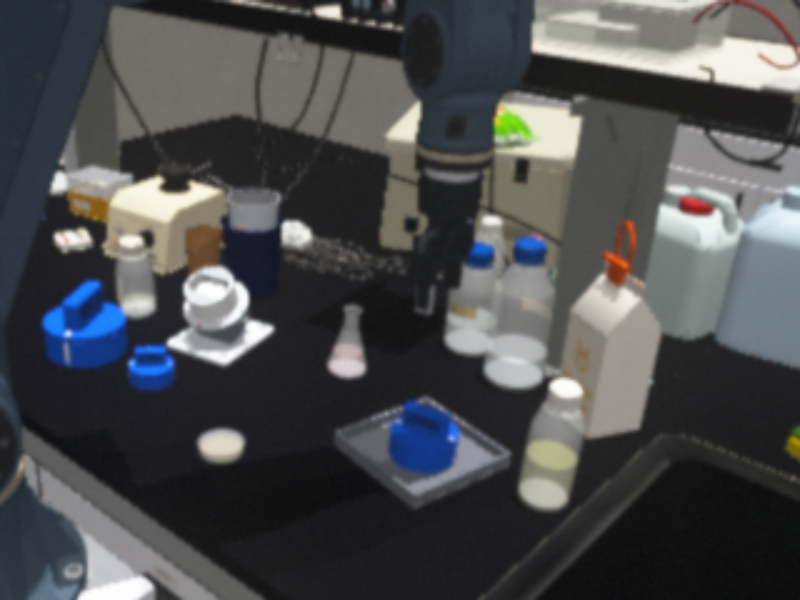

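The cover stands flat in the tray at about (424,438), handle up. The gripper is well clear and the bystanders haven't moved.

```bash
python3 -c "
from rig import arm
print(arm.job_done())"
```

```text
the job is handed in; nothing more can be done
None
```

I pushed the cover in, turned it open, drew it off and set it down flat in the grey tray, handle up and released. The job is handed in at about 13 s, with the bystanders where they were; the hand-in returned no verdict.

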